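Reverse the dispensing arm of a fraction collector

TASK

The two-ended dispensing arm of the fraction collector is fitted the wrong way round for the small vial. Swing the red keeper latch clear of the pivot pin, lift the arm off, turn it end for end and refit it fully down on the pin by its blue hub, with the yellow nozzle above the mouth of the glass vial. Then swing the latch fully back to its stop over the pin, let go, and leave the bottles and other things where they stand.

Things in the scene. Friction and masses are not known exactly. Their poses are not given: they have to be found in the camera images.
- swing_arm: Loose two-ended dispensing arm, 192 mm long, about 0.16 kg, balanced at its middle. Aluminium bar 16 mm wide, z = 4 to 16 mm, between two hubs (26 mm outside, 20 mm tall, 12.4 mm through holes) 130 mm apart; a nozzle hangs outside each hub to z = -18 mm. Origin: centre of the yellow hub's underside; x along the bar to the blue hub at 130 mm, z up. Bar free to grip from x = 15 to 115 mm.
- hub_yellow (a point): Centre of the underside of the yellow hub, which is fully down on the pin at the start. Axes as the arm's.
- hub_blue (a point): Centre of the underside of the blue hub, which must end on the pin. Axes as the arm's.
- nozzle_yellow (a point): Tip of the yellow fine nozzle, 24 mm beyond the yellow hub (154 mm from the blue hub) and 18 mm below the hubs' underside.
- nozzle_blue (a point): Tip of the blue wide nozzle, 24 mm beyond the blue hub and 18 mm below the hubs' underside.
- pedestal: Fixed stand: white round foot (140 mm diameter), a 26 mm column whose top, the shoulder, is 85 mm above the table, on it the vertical pivot pin. Origin: on the table on the pin's axis; x points from the pin to the dark keeper post (14 mm diameter, 60 mm from the pin's axis, reaching 115 mm above the table), z up. A white arc rail (105 mm radius, from 80 to 240 deg about z) carries the arm level.
- pin_foot (a point): Centre of the shoulder at the foot of the steel pivot pin, 85 mm above the table; the hub's underside rests here. The pin is 10 mm in diameter (straight for 18 mm, then tapering to its tip 25 mm above the shoulder). Axes as the pedestal's.
- keeper (a joint): Angle of the red keeper latch about its vertical post: 0 (its stop) = closed, the tongue lying over the pin so the arm cannot be lifted off; grows as the latch swings counter-clockwise seen from above, to at most 2.4 rad; from 0.9 rad on it is clear. Light friction (about 0.04 N m), stays where it is left.
- keeper_knob (a point): Centre of the top of the upright round red knob on the latch (14 mm diameter, 32 mm tall), 60 mm from the latch's pivot and 152 mm above the table; latch closed, it stands over the pin. The tongue beneath is 16 mm wide, 5 mm thick, reaches 14 mm beyond the knob's centre; its underside is 115 mm above the table.
- keeper_pivot (a point): Point on the latch's vertical pivot axis, top of the keeper post.
- vial_mouth (a point): Centre of the mouth of the fixed glass vial (28 mm outer, 24 mm inner diameter), 56 mm above the table in a white 50 mm square holder, 154 mm from the pin's axis, somewhere outside the arc rail.
- bottle_amber: Bystander: amber bottle with a blue cap, 70 mm diameter, 143 mm tall. Origin at the centre of its base.
- bottle_clear: Bystander: clear bottle with a white cap, 70 mm diameter, 143 mm tall. Origin at the centre of its base.
- jar: Bystander: small amber jar, 60 mm diameter, 100 mm tall. Origin at the centre of its base.
- flask: Bystander: conical glass flask, 72 mm diameter, 96 mm tall. Origin at the centre of its base.
- wrench: Bystander: steel spanner lying flat, about 150 mm long, 6 mm thick. Origin below its middle.
- marker: Bystander: green marker pen lying down, 120 mm long, 14 mm thick. Origin below its middle.
- timer: Bystander: white bench timer, 50 x 50 x 18 mm. Origin at the centre of its underside.
Not all that is in view belongs to the job. Several things look just like the part that bears vial_mouth: the one meant starts farthest to the robot's right. What is meant by the pedestal is not green, and is the larger of those in its own colour.

How it is judged (in metres and radians):
On the way, in this order (a step that is already met when the one before it is completed fails the run):
1. the keeper latch is swung clear (beyond 0.9 rad) (value of joint keeper above 0.9 rad), for 0.1 s.
2. the arm is lifted off the pin (both hubs over 30 mm above the shoulder) (z of each of hub_yellow, hub_blue in the frame of pin_foot above 0.03 m), for 0.1 s.
3. the arm is refitted: the blue hub fully down on the pin (horizontal distance between hub_blue and pin_foot below 0.004 m and z of hub_blue in the frame of pin_foot below 0.003 m and angle between swing_arm's own z axis and vertical below 0.06 rad), for 0.2 s.
At the end, for the whole second after the job is handed in: The arm is level (within 0.06 rad) and at rest with its blue hub on the pin (within 4 mm of its axis, less than 3 mm above the shoulder), the yellow nozzle is within 12 mm horizontally of the centre of the vial's mouth, and the keeper latch is closed (below 0.15 rad) (all of step 3 and horizontal distance between nozzle_yellow and vial_mouth below 0.012 m and value of joint keeper below 0.15 rad and linear speed of swing_arm below 0.02 m/s and angular speed of swing_arm below 0.1 rad/s); the robot touches nothing.
It fails at once if a bottle, the jar or the flask is moved more than 30 mm or tipped over (distance of any of bottle_amber, bottle_clear, jar, flask from where it was at the start of the episode above 0.03 m or angle between any of bottle_amber, bottle_clear, jar, flask's own z axis and vertical above 0.5 rad).
It fails at once if the spanner, the marker or the timer is moved more than 30 mm (distance of any of wrench, marker, timer from where it was at the start of the episode above 0.03 m).
It also fails if it takes over 72 s, if anything falls off the work surface, if the arm or the gripper's body presses on something with over 40 N, if the wrist force passes 120 N, or if a joint passes its speed limit or range.

ROBOT

A 7-joint arm with a two-finger parallel gripper is mounted at the origin on the work surface. World frame = base frame: x ahead of the robot, y to its left, z up, the work surface at z = 0. Lengths are in m, angles in degrees, forces in N, time in s.
With the tool pointing down it reaches from about 0.425 to 0.875 m from the base axis. Payload 4.7 kg.
Tool frame: the origin (TCP) lies midway between the tips of the shut fingers; the grasp point (between the pads) lies 19 mm behind it; z points along the fingers, x is the direction in which the jaws open and shut, and the axes are right-handed (so a half turn about z gives the same grasp; the last joint's range is limited). The gripper opens to 87 mm and grips with 3 to 60 N. Pads are 19 mm wide; open, the fingers measure 117 mm over their backs; the gripper's body (75 mm by 190 mm) begins 51 mm behind the grasp point.
Start: joints at [-71.442, 18.392, -4.016, 83.108, 1.295, 78.541, -3.26], TCP at [0.198, 0.619, 0.223] pointing down, gripper open.
Joint ranges: [-163.93, 163.93], [-17.29, 119.83], [-79.2, 71.16], [3.27, 140.29], [-89.18, 269.18], [5.43, 117.66], [-154.24, 154.24]. Speed limits (degrees/s): [147.25, 147.25, 180, 180, 180, 180, 180].

INTERFACE

Orientations are given as [roll, pitch, yaw] about the fixed x, y, z axes, in that order (R = Rz(yaw) Ry(pitch) Rx(roll)).
In Python, from cell import telemetry, optics, env gives the robot as it stands.
- The arm moves only by the tool arm_command, never from a script. Its arguments are lists of equal length, an entry for each row: "translation": the shift along the tool's x, y, z in cm, a list of three; "twist": the turn about the tool's z in degrees. In form: {"translation": [[x, y, z], ...], "twist": [twist, ...]}. A call has 1 to 10 rows; each row shifts and turns the pose as measured when the row begins, along the tool's axes as they then stand; what a row does not reach is not made up. A row lasts 1/8 s, in which the tool goes at most 62.5 mm and 10.7 degrees, less where a joint would pass 70% of its speed; a pose out of reach is approached as far as the arm can. A call is refused whole if a number of a shift passes 6.25 or a number of a turn 10.7, either way. A call with a gripper value outside its range is refused whole. "grip" is the opening in per cent of the stroke, from 0 (shut) to 100 (fully open), set as the call begins (left out, the last holds). The fingers move at their own pace and stop on an object; "force" is the grip in N (left out, the last holds). Time passes only in rows, so rows that do not move let the fingers close. It gives the time, the measured TCP pose, the force and the opening at its end, in the units of the state.
- telemetry.get_obs(): the state, without advancing time (a new reading comes with each control period).
- optics.read_camera(name): name is "scene" or "top" or "wrist"; returns a dict with "img" (400x640x3 uint8, blue, green, red), "fx", "fy", "cx", "cy" (pixels), "extrinsics" (4x4, takes a point from camera to world coordinates); the wrist camera has in their place "hand_eye" (4x4, takes a point from camera to tool coordinates, whose origin is the TCP and whose axes are the tool frame's). Camera axes: x right, y up, looking along -z (the intrinsics and any distortion apply to the point x, -y, -z); pixel columns grow to the right and rows downward; lengths in m; the calibration is good to about 2 mm. A picture is of the moment at which its call begins: read the wrist's pose just before it. There is no depth.
- env.sign_off(): hands the job in, once; it reports no verdict.
The state is a dict: "time_s": time; "qpos": joint angles; "joint_velocities": joint speeds; "effort": joint torques, N m; "tool_pos": TCP position; "tool_rot": TCP orientation; "force": force on the tool from outside, world axes, zero at the start; "wrist_torque": the same for the moment, N m; "grip_width": finger opening in m.
Only numpy, scipy, OpenCV 4.12 (cv2) and the standard library are available. Lean on these libraries where they do the work, as an engineer would, in place of code of your own. Each camera call takes 0.05 s, during which the arm holds its last target. There are 200 camera calls.

## Working session

There is one attempt and no reset: what is moved stays moved. The work goes in short steps, Python scripts to look and compute and a tool call to move; the robot and the scene stay as the last step left them, time stands still between calls to the robot, and variables do not carry over. Pictures are saved under pics/ and viewed, about 8 in all and at most 12, crops included, and the job is handed in when it is done.

Besides the shell and the picture viewer there is one more tool, called after "Call:" in YAML: its name, and indented under it one key for each argument. arm_command: Moves the arm, as the interface text tells. Its arguments: {"type":"object","properties":{"translation":{"type":"array","items":{"type":"array","items":{"type":"number"}}},"twist":{"type":"array","items":{"type":"number"}},"grip":{"type":"number"},"force":{"type":"number"}},"required":["translation","twist"]}

```bash
mkdir -p pics; ls; cat > h.py <<'E'
import numpy as np, cv2
from cell import telemetry, optics, env
def grab(n):
    o=telemetry.get_obs(); c=optics.read_camera(n); c['obs']=o; 
    return c
E
python3 - <<'E'
from h import *
o=telemetry.get_obs(); print({k:np.round(v,4) for k,v in o.items()})
for n in ("scene","top"):
    c=grab(n); cv2.imwrite(f"pics/{n}0.png",c['img']); np.save(f"{n}0.npy",{k:v for k,v in c.items()},allow_pickle=True)
    print(n,[c[k] for k in('fx','fy','cx','cy')],[k for k in c]); print(np.round(c['extrinsics'],4))
E
```

```text
pics
{'time_s': np.float64(0.0), 'qpos': array([-71.4431,  18.4411,  -4.0152,  83.1747,   1.2944,  78.5404,
        -3.2612]), 'joint_velocities': array([-0.0469,  0.0202, -0.0579, -0.0311,  0.0112, -0.0692,  0.0691]), 'effort': array([-7.00000e-04, -4.91279e+01, -4.04200e-01, -3.12531e+01,
       -6.39000e-02,  4.36000e-02,  2.00000e-04]), 'tool_pos': array([0.198 , 0.6185, 0.2214]), 'tool_rot': array([1.799948e+02, 1.110000e-01, 7.225130e+01]), 'force': array([ 0.2603, -0.1713,  0.2848]), 'wrist_torque': array([-0.0106,  0.0268, -0.004 ]), 'grip_width': np.float64(0.0869)}
scene [460.9732044611631, 460.9732044611631, 320.96427142216544, 197.10264914090112] ['img', 'fx', 'fy', 'cx', 'cy', 'extrinsics', 'obs']
[[-0.2887 -0.6434  0.709   1.4841]
 [ 0.9573 -0.1831  0.2237  0.2916]
 [-0.0141  0.7433  0.6688  0.9709]
 [ 0.      0.      0.      1.    ]]
top [520.8768420748714, 520.8768420748714, 309.37101557055684, 197.6092004523441] ['img', 'fx', 'fy', 'cx', 'cy', 'extrinsics', 'obs']
[[ 0.002   0.9864 -0.1646  0.3758]
 [-1.      0.0028  0.0045  0.0236]
 [ 0.0049  0.1646  0.9863  1.4736]
 [ 0.      0.      0.      1.    ]]
```

View pics/scene0.png

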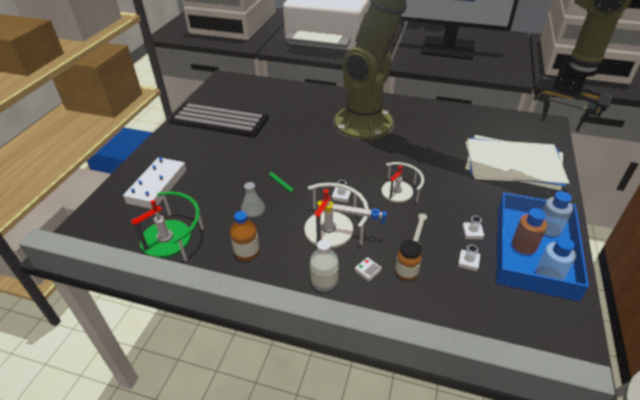

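View pics/top0.png

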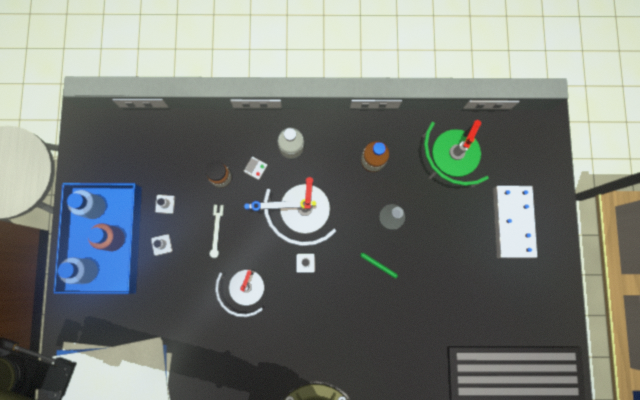

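The top view shows the large white pedestal at about (305,208) px, with the arm pointing left to its blue end at (250,206). The target vial, farthest right, is at (306,263). I'll zoom in next.

```bash
python3 - <<'E'
from h import *
t=cv2.imread('pics/top0.png')[165:280,230:350]; s=cv2.imread('pics/scene0.png')[165:255,285:405]
f=lambda a:cv2.resize(a,None,fx=4.8,fy=4.8,interpolation=cv2.INTER_CUBIC)
a,b=f(t)[:552],f(s); b=cv2.copyMakeBorder(b,0,a.shape[0]-b.shape[0],0,0,0)
cv2.imwrite('pics/z0.png',cv2.resize(np.hstack([a,b]),(800,int(800*a.shape[0]/(a.shape[1]*2)))))
E
```

```text
(no output)
```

View pics/z0.png

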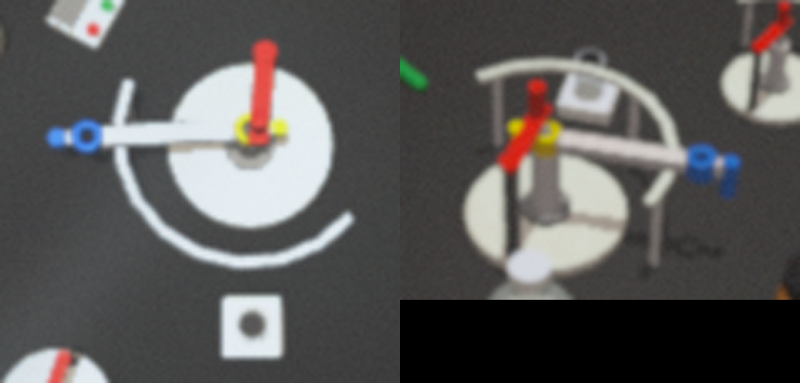

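```bash
cat >> h.py <<'E'
from scipy.spatial.transform import Rotation as R
def T_of(c):
    if 'extrinsics' in c: return c['extrinsics']
    o=c['obs']; T=np.eye(4); T[:3,3]=o['tool_pos']; T[:3,:3]=R.from_euler('xyz',o['tool_rot'],degrees=True).as_matrix()
    return T@c['hand_eye']
def onplane(c,uv,z):
    T=T_of(c); d=T[:3,:3]@np.array([(uv[0]-c['cx'])/c['fx'],-(uv[1]-c['cy'])/c['fy'],-1])
    return T[:3,3]+d*(z-T[2,3])/d[2]
def proj(c,P):
    p=np.linalg.inv(T_of(c))@np.append(P,1); return np.array([c['cx']+c['fx']*p[0]/-p[2],c['cy']-c['fy']*p[1]/-p[2]])
E
python3 - <<'E'
from h import *
ld=lambda n:np.load(n+'0.npy',allow_pickle=True).item()
t,s=ld('top'),ld('scene')
def blobs(c,lo,hi,box,amin=15):
    h=cv2.cvtColor(c['img'],cv2.COLOR_BGR2HSV); m=cv2.inRange(h,lo,hi)
    x0,y0,x1,y1=box; M=np.zeros_like(m); M[y0:y1,x0:x1]=m[y0:y1,x0:x1]
    cs,_=cv2.findContours(M,cv2.RETR_EXTERNAL,cv2.CHAIN_APPROX_NONE)
    return [k for k in cs if cv2.contourArea(k)>=amin]
tb=(230,165,350,280); sb=(285,165,405,255)
for nm,lo,hi in(('blue',(100,120,80),(125,255,255)),('yel',(22,120,100),(35,255,255)),('red',(0,150,90),(8,255,255))):
    for c,b,n in((t,tb,'top'),(s,sb,'scene')):
        for k in blobs(c,lo,hi,b,8): 
            print(nm,n,cv2.minEnclosingCircle(k),cv2.boundingRect(k),cv2.minAreaRect(k))
h=cv2.cvtColor(t['img'],cv2.COLOR_BGR2HSV)
for k in blobs(t,(0,0,140),(180,60,255),(230,165,350,280),40):
    print('white',cv2.boundingRect(k),cv2.contourArea(k),cv2.minAreaRect(k))
for nm,uv,z in(('bluehub',(256.1,205.5),.105),('pivot',(309.2,180),.12),('mouth',(305.6,262.2),.056),('yelhub',(308,203.3),.105),('foot',(305.2,208.5),.008),('knobtop',(308,200),.152)):
    print(nm,onplane(t,uv,z))
E
```

```text
blue top ((247.0, 206.0), 3.1623775959014893) (244, 203, 5, 7) ((246.0, 206.0), (6.0, 4.0), 90.0)
blue top ((255.5, 205.5), 5.147915363311768) (252, 201, 8, 10) ((255.5, 205.5), (9.0, 7.0), 90.0)
blue scene ((383.5, 217.0), 6.18475866317749) (381, 211, 6, 13) ((383.5615539550781, 217.00772094726562), (4.34121561050415, 12.279438018798828), 7.125016689300537)
blue scene ((375.0, 213.5), 5.852449893951416) (371, 208, 9, 12) ((375.08001708984375, 213.43997192382812), (7.35391092300415, 11.313708305358887), 8.13010311126709)
yel top ((313.5, 203.0), 2.061652660369873) (312, 201, 4, 5) ((313.5, 203.0), (4.0, 3.0), 90.0)
yel top ((303.5, 203.5), 4.527792930603027) (301, 199, 4, 10) ((302.2076721191406, 203.33848571777344), (2.728764057159424, 9.054535865783691), 7.125016689300537)
yel scene ((329.2826232910156, 205.93478393554688), 5.225181579589844) (326, 201, 7, 11) ((329.04998779296875, 205.85000610351562), (5.0596442222595215, 10.435516357421875), 18.43494987487793)
yel scene ((318.5, 202.0), 2.5000998973846436) (317, 200, 4, 5) ((318.5, 202.0), (4.0, 3.0), 90.0)
red top ((248.0, 275.5
[... 582 characters left out ...]
22132873535, 17.19570541381836), 33.6900634765625)
white (249, 272, 13, 8) 53.5 ((255.0, 275.5), (7.0, 12.0), 90.0)
white (231, 270, 17, 10) 89.0 ((239.0, 274.5), (9.0, 16.0), 90.0)
white (296, 254, 19, 19) 321.0 ((305.0, 263.0), (18.0, 18.0), 90.0)
white (260, 184, 76, 62) 2029.0 ((297.0025329589844, 215.61727905273438), (61.39846420288086, 71.00106811523438), 81.63410949707031)
white (244, 165, 23, 14) 178.0 ((255.0, 171.5), (13.0, 22.0), 90.0)
bluehub [0.58265625 0.15882357 0.105     ]
pivot [0.64909457 0.01800408 0.12      ]
mouth [0.43543451 0.02700955 0.056     ]
yelhub [0.58894644 0.02100422 0.105     ]
foot [0.58907013 0.02874202 0.008     ]
knobtop [0.59021172 0.02111474 0.152     ]
```

```bash
cat >> h.py <<'E'
def plan(p,yaw,n=None,mt=9.5,ms=0.055):
    """rows (tool axes, cm/deg) from the present pose to p,yaw"""
    o=telemetry.get_obs(); x=o['tool_pos'].copy(); y=o['tool_rot'][2]
    dy=(yaw-y+180)%360-180 if n!='raw' else yaw-y
    d=np.array(p)-x; k=max(1,int(np.ceil(max(np.linalg.norm(d)/ms,abs(dy)/mt))))
    rows=[];tw=[]
    for i in range(k):
        a=np.radians(y); c,s=np.cos(a),np.sin(a)
        e=d/k; rows.append([round(float(v)*100,1) for v in (c*e[0]+s*e[1],s*e[0]-c*e[1],-e[2])]); tw.append(round(float(-dy/k),1)); y+=dy/k
    print('t',round(float(o['time_s']),2),'pos',np.round(x,4),'rot',np.round(o['tool_rot'],2),'F',np.round(o['force'],1),'w',round(float(o['grip_width']),4))
    for i in range(0,k,10): print(rows[i:i+10],tw[i:i+10])
E
python3 -c "
from h import *
plan((.54,.05,.30),-90,'raw')"
```

```text
t 0.1 pos [0.198  0.6186 0.2216] rot [1.800e+02 1.000e-01 7.225e+01] F [-0.3  0.5  0.9] w 0.0871
[[-2.4, 2.8, -0.4], [-2.0, 3.1, -0.4], [-1.5, 3.4, -0.4], [-0.9, 3.6, -0.4], [-0.3, 3.7, -0.4], [0.2, 3.7, -0.4], [0.8, 3.6, -0.4], [1.4, 3.4, -0.4], [1.9, 3.2, -0.4], [2.4, 2.8, -0.4]] [9.0, 9.0, 9.0, 9.0, 9.0, 9.0, 9.0, 9.0, 9.0, 9.0]
[[2.8, 2.4, -0.4], [3.1, 2.0, -0.4], [3.4, 1.4, -0.4], [3.6, 0.9, -0.4], [3.7, 0.3, -0.4], [3.7, -0.3, -0.4], [3.6, -0.8, -0.4], [3.4, -1.4, -0.4]] [9.0, 9.0, 9.0, 9.0, 9.0, 9.0, 9.0, 9.0]
```

Call:
arm_command:
  translation:
    - [-2.4, 2.8, -0.4]
    - [-2.0, 3.1, -0.4]
    - [-1.5, 3.4, -0.4]
    - [-0.9, 3.6, -0.4]
    - [-0.3, 3.7, -0.4]
    - [0.2, 3.7, -0.4]
    - [0.8, 3.6, -0.4]
    - [1.4, 3.4, -0.4]
    - [1.9, 3.2, -0.4]
    - [2.4, 2.8, -0.4]
  twist: [9.0, 9.0, 9.0, 9.0, 9.0, 9.0, 9.0, 9.0, 9.0, 9.0]

```text
time_s: 1.35
tool_pos: [0.3838, 0.2879, 0.2577]
tool_rot: [179.4, 0.2, -20.3]
force: [-0.1, 0.2, 0.3]
grip_width: 0.0871
```

```bash
python3 -c "
from h import *
plan((.54,.05,.30),-90,'raw')"
```

```text
t 1.35 pos [0.3838 0.2879 0.2577] rot [179.37   0.18 -20.35] F [-0.1  0.2  0.3] w 0.0871
[[2.9, 2.1, -0.5], [3.2, 1.7, -0.5], [3.4, 1.2, -0.5], [3.5, 0.6, -0.5], [3.6, 0.1, -0.5], [3.5, -0.4, -0.5], [3.4, -1.0, -0.5], [3.2, -1.5, -0.5]] [8.7, 8.7, 8.7, 8.7, 8.7, 8.7, 8.7, 8.7]
```

Call:
arm_command:
  translation:
    - [2.9, 2.1, -0.5]
    - [3.2, 1.7, -0.5]
    - [3.4, 1.2, -0.5]
    - [3.5, 0.6, -0.5]
    - [3.6, 0.1, -0.5]
    - [3.5, -0.4, -0.5]
    - [3.4, -1.0, -0.5]
    - [3.2, -1.5, -0.5]
    - [0, 0, 0]
  twist: [8.7, 8.7, 8.7, 8.7, 8.7, 8.7, 8.7, 8.7, 0]
  grip: 45

```text
time_s: 2.48
tool_pos: [0.5399, 0.034, 0.2974]
tool_rot: [179.4, -0.7, -92.7]
force: [0.7, 0.5, 0.2]
grip_width: 0.039
```

```bash
python3 -c "
from h import *
c=grab('wrist'); np.save('w0.npy',c,allow_pickle=True); cv2.imwrite('pics/w0.png',c['img']); o=c['obs']; print(o['tool_pos'],o['tool_rot'],o['qpos'],c['fx'],c['cx'],c['cy'],c['hand_eye'])
for n,P in dict(pin=(.588,.026,.11),vial=(.4355,.027,.056)).items(): print(n,proj(c,P))"
```

```text
[0.53985492 0.03398092 0.29739721] [179.43294093  -0.68908856 -92.65792883] [-37.48780484   3.77815485  32.5387178   92.47890549  -1.4291589
  84.99030704 -97.52238154] 354.38696447053366 323.0211601386898 201.07266397914321 [[ 9.99999566e-01  4.91786650e-04  7.91778815e-04 -8.53320612e-04]
 [ 6.90357443e-04 -9.61534993e-01 -2.74681597e-01 -7.50611447e-02]
 [ 6.26238296e-04  2.74682024e-01 -9.61534915e-01 -1.62329484e-01]
 [ 0.00000000e+00  0.00000000e+00  0.00000000e+00  1.00000000e+00]]
pin [327.75252604 126.44781356]
vial [331.22725499 248.4905217 ]
```

View pics/w0.png

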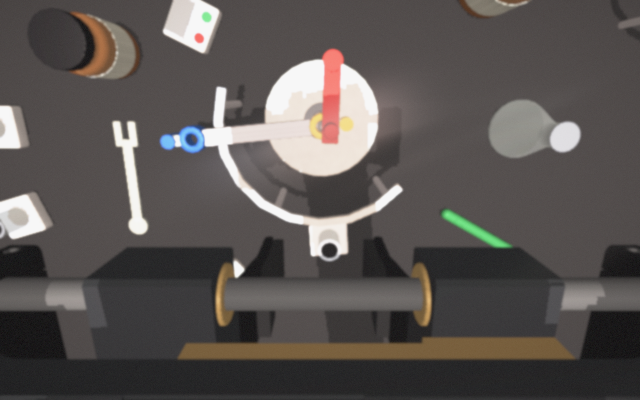

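The wrist view agrees: blue hub at about (192,139), latch pivot (333,60), foot centre (322,117) and vial mouth (329,250). I'll measure these precisely.

```bash
python3 - <<'E'
from h import *
c=np.load('w0.npy',allow_pickle=True).item(); t=np.load('top0.npy',allow_pickle=True).item(); s=np.load('scene0.npy',allow_pickle=True).item()
h=cv2.cvtColor(c['img'],cv2.COLOR_BGR2HSV)
def cs(lo,hi,box,amin=20):
    m=cv2.inRange(h,lo,hi); x0,y0,x1,y1=box; M=np.zeros_like(m); M[y0:y1,x0:x1]=m[y0:y1,x0:x1]
    k,_=cv2.findContours(M,cv2.RETR_EXTERNAL,cv2.CHAIN_APPROX_NONE); return [q for q in k if cv2.contourArea(q)>amin]
for q in cs((100,110,80),(130,255,255),(150,110,215,165)):
    print('blue',cv2.fitEllipse(q),onplane(c,cv2.fitEllipse(q)[0],.105))
for q in cs((20,90,90),(36,255,255),(300,105,360,150),10): print('yel',cv2.boundingRect(q),cv2.minEnclosingCircle(q))
for q in cs((0,120,90),(9,255,255),(310,40,350,150)): 
    print('red',cv2.boundingRect(q),cv2.minAreaRect(q))
    v=q[:,0,:]; top=v[v[:,1]<62]; 
for q in cs((0,0,110),(180,70,255),(262,55,382,180),500):
    v=q[:,0,:]; r=np.hypot(v[:,0]-322,v[:,1]-117); v=v[(abs(r-57)<5)]; e=cv2.fitEllipse(v.reshape(-1,1,2)); print('foot',e,len(v),[onplane(c,e[0],z) for z in(.006,.012)])
m=cv2.inRange(h,(0,0,0),(180,255,60))[238:262,318:342]; M=cv2.moments(m,True); uv=(318+M['m10']/M['m00'],238+M['m01']/M['m00']); print('mouthdark',uv,M['m00'],onplane(c,uv,.056))
x=cv2.resize(c['img'][30:270,140:380],None,fx=2.5,fy=2.5,interpolation=cv2.INTER_CUBIC); cv2.imwrite('pics/w0z.png',x)
E
```

```text
blue ((166.853515625, 141.39080810546875), (13.362706184387207, 15.87032413482666), 164.6760711669922) [0.58074522 0.18523553 0.105     ]
blue ((191.80455017089844, 138.5587615966797), (24.327226638793945, 28.15236473083496), 170.34422302246094) [0.58231295 0.1603098  0.105     ]
yel (340, 118, 13, 13) ((345.6212158203125, 123.46969604492188), 6.55988073348999)
yel (310, 114, 12, 25) ((319.0, 126.0), 12.041694641113281)
red (323, 128, 14, 14) ((329.5, 134.5), (13.0, 13.0), 90.0)
red (322, 49, 22, 72) ((332.9328308105469, 84.40274047851562), (70.92489624023438, 20.99717903137207), 89.06080627441406)
foot ((321.7339782714844, 117.68466186523438), (116.08076477050781, 119.17335510253906), 74.59561920166016) 295 [array([0.59055762, 0.03087778, 0.006     ]), array([0.59090214, 0.0309088 , 0.012     ])]
mouthdark (329.44776119402985, 250.80597014925374) 134.0 [0.43250466 0.02932645 0.056     ]
```

View pics/w0z.png

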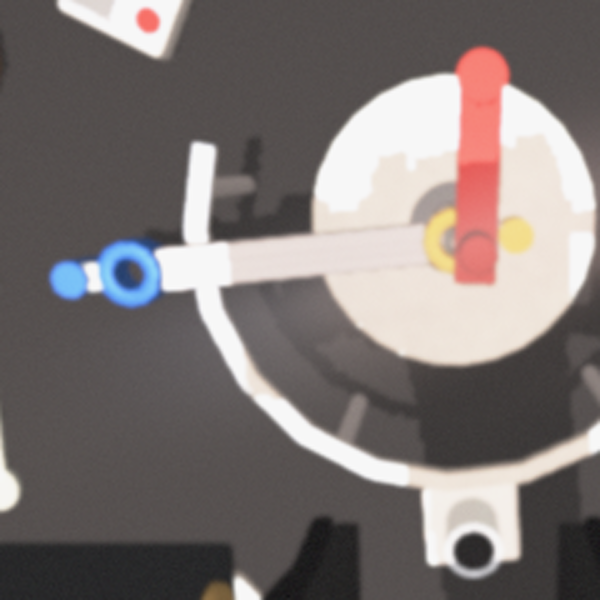

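The crop shows the knob top at about (331,131), latch pivot (333,59), yellow nozzle cap (346,123.5) and vial mouth (329,250), all in full-image pixels.

```bash
python3 - <<'E'
from h import *
c=np.load('w0.npy',allow_pickle=True).item()
yn=onplane(c,(345.6,123.5),.104)[:2]; bn=onplane(c,(166.9,141.4),.104)[:2]; bh=onplane(c,(191.8,138.6),.105)[:2]
d=yn-bn; L=np.hypot(*d); d/=L
print('noz',yn,bn,'len',L,'pin from mid',(yn+bn)/2+65*d/1000,'pin from bh',bh+.13*d,'arm yaw',np.degrees(np.arctan2(-d[1],-d[0])),'mid',(yn+bn)/2)
for z in(.120,.125,.13):print('pivot',onplane(c,(332.8,58.8),z))
print('knob',onplane(c,(331.2,130.8),.152)); print('mouth',onplane(c,(329.2,250),.056))
E
```

```text
noz [0.58950637 0.00824696] [0.58063282 0.18562081] len 0.17759567937861298 pin from mid [0.58831731 0.03201507] pin from bh [0.58876855 0.03048275] arm yaw 92.86396804968739 mid [0.58506959 0.09693388]
pivot [0.64777491 0.01914642 0.12      ]
pivot [0.64731454 0.01935401 0.125     ]
pivot [0.64685417 0.0195616  0.13      ]
knob [0.58765351 0.02408698 0.152     ]
mouth [0.43360466 0.0295871  0.056     ]
```

```bash
python3 -c "
from h import *
plan((.588,.025,.127),-94)"
```

```text
t 2.52 pos [0.5391 0.0362 0.297 ] rot [179.36  -0.62 -92.43] F [ 0.3  0.3 -0.5] w 0.0393
[[0.2, -1.2, 4.3], [0.2, -1.2, 4.3], [0.2, -1.2, 4.3], [0.2, -1.2, 4.3]] [0.4, 0.4, 0.4, 0.4]
```

Call:
arm_command:
  translation:
    - [0.5, -2.5, 4]
    - [0.5, -2.4, 4]
    - [0.1, 0, 3]
    - [0, 0, 0]
    - [0, 0, 0]
  twist: [1, 0.5, 0, 0, 0]

```text
time_s: 3.15
tool_pos: [0.5858, 0.0304, 0.1836]
tool_rot: [179.3, -0.3, -93.1]
force: [-0.2, -0.3, 0.3]
grip_width: 0.0394
```

```bash
python3 -c "
from h import *
plan((.588,.025,.127),-94)"
```

```text
t 3.15 pos [0.5858 0.0304 0.1836] rot [179.28  -0.31 -93.06] F [-0.2 -0.3  0.3] w 0.0394
[[0.3, -0.1, 2.8], [0.3, -0.1, 2.8]] [0.5, 0.5]
```

Call:
arm_command:
  translation:
    - [0.5, -0.2, 0]
    - [0.1, 0, 2.5]
    - [0, 0, 2.3]
    - [0, 0, 0.8]
    - [0, 0, 0]
  twist: [0.5, 0.5, 0, 0, 0]

```text
time_s: 3.78
tool_pos: [0.5914, 0.0248, 0.1342]
tool_rot: [180.0, -0.0, -94.0]
force: [-0.6, 0.4, -0.0]
grip_width: 0.0391
```

```bash
python3 -c "
from h import *
c=grab('wrist');np.save('w1.npy',c,allow_pickle=True); cv2.imwrite('pics/w1.png',c['img']);plan((.588,.025,.127),-94)"
```

```text
t 3.83 pos [0.5917 0.0248 0.1346] rot [-1.7997e+02 -3.0000e-02 -9.4000e+01] F [-0.3  0.4  0.7] w 0.039
[[0.0, 0.4, 0.8]] [-0.0]
```

View pics/w1.png

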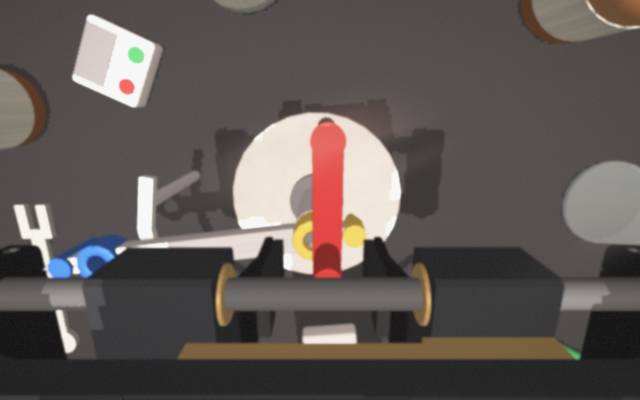

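The view shows the knob between the open fingers at about (327,265), in front of the yellow hub. I'll swing the latch open now.

Call:
arm_command:
  translation:
    - [0, 0, 0.3]
    - [0.84, -0.06, 0]
    - [0.84, -0.06, 0]
    - [0.84, -0.06, 0]
    - [0.84, -0.06, 0]
    - [0.84, -0.06, 0]
    - [0.84, -0.06, 0]
    - [0, 0, 0]
  twist: [0, -8, -8, -8, -8, -8, -8, 0]
  grip: 28

```text
time_s: 4.82
tool_pos: [0.6095, -0.019, 0.135]
tool_rot: [-179.8, 0.1, -44.3]
force: [-0.4, -0.1, 0.4]
grip_width: 0.0244
```

```bash
cat >> h.py <<'E'
def latch(deg,piv=(.647,.0195),r=.060,z=None):
    """tool pose straddling the knob with tongue pointing at world angle deg"""
    a=np.radians(deg); o=telemetry.get_obs(); z=o['tool_pos'][2] if z is None else z
    return (piv[0]+r*np.cos(a),piv[1]+r*np.sin(a),z),deg-270
E
python3 -c "
from h import *
o=telemetry.get_obs();p=o['tool_pos'];print(np.degrees(np.arctan2(p[1]-.0195,p[0]-.647))%360,np.hypot(p[1]-.0195,p[0]-.647))
for d in(230,250,270):plan(*latch(d))"
```

```text
225.74258156599805 0.05375208913453685
t 4.83 pos [ 0.6095 -0.019   0.135 ] rot [-1.7978e+02  1.2000e-01 -4.4350e+01] F [-0.4 -0.1  0.4] w 0.0244
[[0.4, 0.6, -0.0]] [-4.3]
t 4.83 pos [ 0.6095 -0.019   0.135 ] rot [-1.7978e+02  1.2000e-01 -4.4350e+01] F [-0.4 -0.1  0.4] w 0.0244
[[0.8, 0.0, -0.0], [0.8, 0.1, -0.0], [0.8, 0.3, -0.0]] [-8.1, -8.1, -8.1]
t 4.83 pos [ 0.6095 -0.019   0.135 ] rot [-1.7978e+02  1.2000e-01 -4.4350e+01] F [-0.4 -0.1  0.4] w 0.0244
[[0.8, -0.2, -0.0], [0.9, -0.1, -0.0], [0.9, 0.0, -0.0], [0.8, 0.2, -0.0], [0.8, 0.3, -0.0]] [-8.9, -8.9, -8.9, -8.9, -8.9]
```

Call:
arm_command:
  translation:
    - [0.8, 0.1, 0]
    - [0.9, 0, 0]
    - [0.9, 0, 0]
    - [0.9, 0, 0]
    - [0.9, 0, 0]
    - [0, 0, 0]
  twist: [-9, -9, -9, -9, -9, 0]

```text
time_s: 5.58
tool_pos: [0.6468, -0.0351, 0.1357]
tool_rot: [-179.6, 0.1, 1.2]
force: [0.4, 0.5, 0.1]
grip_width: 0.0243
```

Call:
arm_command:
  translation:
    - [0, 0, -5]
    - [0, 0, -4]
    - [0, 0, 0]
  twist: [0, 0, 0]
  grip: 55

```text
time_s: 5.95
tool_pos: [0.6461, -0.0349, 0.2282]
tool_rot: [-179.6, 0.1, 0.4]
force: [0.6, -0.8, -0.2]
grip_width: 0.0443
```

```bash
python3 -c "
from h import *
plan((.585,.096,.215),0)"
```

```text
t 5.95 pos [ 0.6461 -0.0349  0.2282] rot [-1.7959e+02  8.0000e-02  3.7000e-01] F [ 0.6 -0.8 -0.2] w 0.0443
[[-2.0, -4.4, 0.4], [-2.0, -4.4, 0.4], [-2.0, -4.4, 0.4]] [0.1, 0.1, 0.1]
```

Call:
arm_command:
  translation:
    - [-2, -4.5, 0]
    - [-2, -4.5, 0]
    - [-2, -4.5, 0]
    - [0, 0, 0]
    - [0, 0, 0]
  twist: [-1, -1, -0.5, 0, 0]

```text
time_s: 6.58
tool_pos: [0.579, 0.1021, 0.2255]
tool_rot: [-179.7, 0.3, 1.9]
force: [-0.3, -1.4, 0.4]
grip_width: 0.048
```

```bash
python3 - <<'E'
from h import *
c=grab('wrist');np.save('w2.npy',c,allow_pickle=True); t=grab('top'); s=grab('scene')
x=np.hstack([c['img'],cv2.resize(t['img'][150:250,230:390],(640,400),interpolation=cv2.INTER_CUBIC)]); cv2.imwrite('pics/w2.png',cv2.resize(x,(800,250)))
h=cv2.cvtColor(c['img'],cv2.COLOR_BGR2HSV)
m=cv2.inRange(h,(100,110,60),(130,255,255))
k,_=cv2.findContours(m,cv2.RETR_EXTERNAL,cv2.CHAIN_APPROX_NONE)
for q in k:
    if cv2.contourArea(q)>60:e=cv2.fitEllipse(q);print(e,onplane(c,e[0],.105))
plan((.585,.096,.13),2.9)
E
```

```text
((329.434326171875, 122.73838806152344), (30.32193374633789, 32.4778938293457), 86.37434387207031) [0.58131485 0.16200359 0.105     ]
((329.20172119140625, 90.45803833007812), (16.99428367614746, 18.602296829223633), 94.24703979492188) [0.5802275  0.18607413 0.105     ]
t 6.72 pos [0.5795 0.1017 0.2257] rot [-179.63    0.24    1.92] F [-0.5 -0.5  0.2] w 0.0478
[[0.3, 0.3, 4.8], [0.3, 0.3, 4.8]] [-0.5, -0.5]
```

View pics/w2.png

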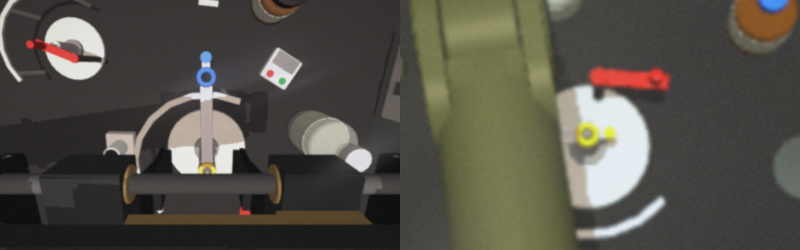

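The wrist and top views show the latch swung well clear, pointing to −y at about 95°, and the jaws over the middle of the bar. I'll descend onto it.

Call:
arm_command:
  translation:
    - [0.4, 0.4, 4.5]
    - [0.3, 0.4, 4.5]
    - [0, 0, 2.5]
    - [0, 0, 0]
    - [0, 0, 0]
  twist: [-0.7, -0.5, 0, 0, 0]

```text
time_s: 7.35
tool_pos: [0.5902, 0.0881, 0.1091]
tool_rot: [-179.7, -0.0, 2.4]
force: [-0.1, 0.6, -0.1]
grip_width: 0.0481
```

```bash
python3 -c "
from h import *
plan((.585,.0955,.078),3)"
```

```text
t 7.35 pos [0.5902 0.0881 0.1091] rot [-1.7972e+02 -1.0000e-02  2.4300e+00] F [-0.1  0.6 -0.1] w 0.0481
[[-0.5, -0.8, 3.1]] [-0.6]
```

Call:
arm_command:
  translation:
    - [-0.5, -0.7, 1.5]
    - [0, 0, 1.4]
    - [0, 0, 0]
    - [0, 0, 0]
  twist: [-0.6, 0, 0, 0]

```text
time_s: 7.85
tool_pos: [0.5862, 0.0961, 0.0808]
tool_rot: [-179.7, -0.3, 3.1]
force: [0.4, 0.0, 0.1]
grip_width: 0.0478
```

```bash
python3 -c "
from h import *
plan((.585,.0955,.078),3)"
```

```text
t 7.85 pos [0.5862 0.0961 0.0808] rot [-179.65   -0.25    3.07] F [0.4 0.  0.1] w 0.0478
[[-0.1, 0.1, 0.3]] [0.1]
```

Call:
arm_command:
  translation:
    - [-0.1, 0, 0.3]
    - [0, 0, 0]
    - [0, 0, 0]
    - [0, 0, 0]
    - [0, 0, 0]
    - [0, 0, 0]
  twist: [0, 0, 0, 0, 0, 0]
  grip: 0
  force: 30

```text
time_s: 8.6
tool_pos: [0.5857, 0.0961, 0.0785]
tool_rot: [-179.6, -0.3, 3.1]
force: [-0.9, -0.6, -0.6]
grip_width: 0.0155
```

```bash
python3 - <<'E'
from h import *
o=telemetry.get_obs(); print(o['tool_pos'],o['tool_rot'],o['force'],o['grip_width'])
c=grab('wrist');np.save('w3.npy',c,allow_pickle=True)
h=cv2.cvtColor(c['img'],cv2.COLOR_BGR2HSV)
m=cv2.inRange(h,(100,110,40),(130,255,255))
k,_=cv2.findContours(m,cv2.RETR_EXTERNAL,cv2.CHAIN_APPROX_NONE)
for q in k:
    if cv2.contourArea(q)>60:e=cv2.fitEllipse(q);print(e,onplane(c,e[0],.105))
E
```

```text
[0.58573138 0.09606083 0.07853156] [-179.64054146   -0.33507922    3.06126282] [-0.91307232 -0.55912454 -0.59996507] 0.015524709996457015
((322.8689270019531, 127.1486587524414), (64.62076568603516, 66.16377258300781), 95.34565734863281) [0.58186167 0.16210737 0.105     ]
((322.9000549316406, 60.280548095703125), (38.269168853759766, 38.979679107666016), 4.655961990356445) [0.58063244 0.18566124 0.105     ]
```

Call:
arm_command:
  translation:
    - [0, 0, -1]
    - [0, 0, -1.5]
    - [0, 0, -2]
    - [0, 0, -3]
    - [0, 0, -3]
    - [0, 0, -1]
    - [0, 0, 0]
  twist: [0, 0, 0, 0, 0, 0, 0]

```text
time_s: 9.52
tool_pos: [0.5851, 0.0949, 0.2012]
tool_rot: [-179.6, -0.4, 3.0]
force: [-0.8, 0.0, -2.4]
grip_width: 0.0157
```

```bash
python3 -c "
from h import *
plan((.523,.0314,.19),-89)"
```

```text
t 9.53 pos [0.5851 0.0949 0.2012] rot [-179.62   -0.44    3.03] F [-0.8  0.  -2.4] w 0.0157
[[-0.7, 0.6, 0.1], [-0.5, 0.7, 0.1], [-0.4, 0.8, 0.1], [-0.3, 0.8, 0.1], [-0.2, 0.9, 0.1], [-0.0, 0.9, 0.1], [0.1, 0.9, 0.1], [0.3, 0.8, 0.1], [0.4, 0.8, 0.1], [0.5, 0.7, 0.1]] [9.2, 9.2, 9.2, 9.2, 9.2, 9.2, 9.2, 9.2, 9.2, 9.2]
```

Call:
arm_command:
  translation:
    - [-0.7, 0.6, 0]
    - [-0.5, 0.7, 0]
    - [-0.4, 0.8, 0]
    - [-0.3, 0.8, 0]
    - [-0.2, 0.9, 0]
    - [0, 0.9, 0]
    - [0.1, 0.9, 0]
    - [0.3, 0.8, 0]
    - [0.4, 0.8, 0]
    - [0.5, 0.7, 0]
  twist: [9.2, 9.2, 9.2, 9.2, 9.2, 9.2, 9.2, 9.2, 9.2, 9.2]

```text
time_s: 10.78
tool_pos: [0.5119, 0.0301, 0.1863]
tool_rot: [179.1, 0.0, -92.0]
force: [0.4, -0.1, -2.2]
grip_width: 0.0152
```

Call:
arm_command:
  translation:
    - [0, 0, 0]
    - [0, 0, 0]
  twist: [0, 0]

```text
time_s: 11.02
tool_pos: [0.5106, 0.0298, 0.1845]
tool_rot: [178.9, -0.0, -91.8]
force: [-0.0, 0.2, -1.8]
grip_width: 0.0158
```

```bash
python3 -c "
from h import *
plan((.523,.0314,.145),-89)"
```

```text
t 11.03 pos [0.5106 0.0298 0.1845] rot [ 1.7892e+02 -1.0000e-02 -9.1750e+01] F [-0.   0.2 -1.8] w 0.0158
[[-0.2, -1.2, 3.9]] [-2.8]
```

Call:
arm_command:
  translation:
    - [-0.2, -1.2, 0]
    - [0, 0, 2.5]
    - [0, 0, 2.5]
    - [0, 0, 0.5]
    - [0, 0, 0]
    - [0, 0, 0]
  twist: [-2.7, 0, 0, 0, 0, 0]

```text
time_s: 11.78
tool_pos: [0.5238, 0.0336, 0.1282]
tool_rot: [179.0, 0.1, -88.2]
force: [-0.6, -0.1, -1.7]
grip_width: 0.0155
```

```bash
python3 - <<'E'
from h import *
c=grab('wrist');np.save('w4.npy',c,allow_pickle=True)
x=c['img'][20:260,200:440]; cv2.imwrite('pics/w4.png',cv2.resize(x,None,fx=2.5,fy=2.5,interpolation=cv2.INTER_CUBIC))
h=cv2.cvtColor(c['img'],cv2.COLOR_BGR2HSV); m=cv2.inRange(h,(100,110,40),(130,255,255))
k,_=cv2.findContours(m,cv2.RETR_EXTERNAL,cv2.CHAIN_APPROX_NONE); zt=c['obs']['tool_pos'][2]+.0265
for q in k:
    if cv2.contourArea(q)>60:e=cv2.fitEllipse(q);print(e,onplane(c,e[0],zt))
plan((.523,.0314,.125),-89)
print(proj(c,(.589,.031,.11)))
E
```

```text
((329.2064208984375, 153.3044891357422), (9.835980415344238, 37.56812286376953), 76.61566925048828) [0.5798088  0.03390231 0.15473437]
((321.14166259765625, 114.57640075683594), (36.83683776855469, 58.625267028808594), 81.71343231201172) [0.59406965 0.03738451 0.15473437]
((323.0992736816406, 61.43167495727539), (34.354923248291016, 37.52534866333008), 178.4675750732422) [0.61240004 0.03721489 0.15473437]
t 11.82 pos [0.5239 0.0336 0.1284] rot [ 1.7903e+02  7.0000e-02 -8.8240e+01] F [-0.2  0.5 -2.4] w 0.0155
[[0.2, 0.1, 0.3]] [0.8]
[334.36441051 120.28824806]
```

View pics/w4.png

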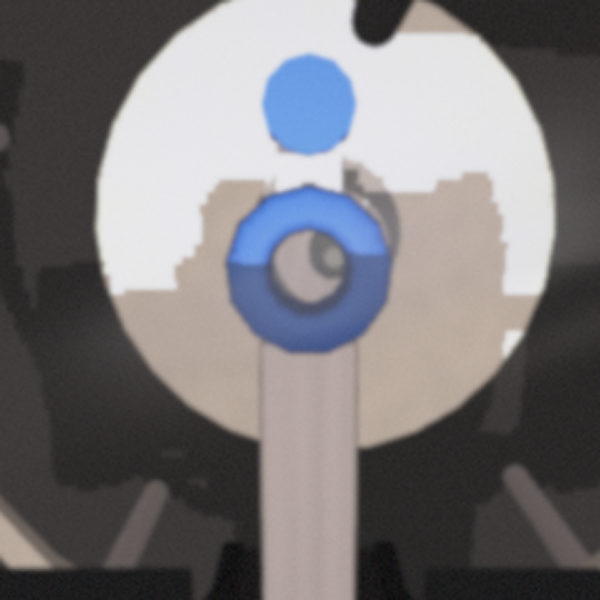

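Through the blue hub's hole (ring centre at about (323.6,128)) the pin tip shows at about (334,123), so a few millimetres of shift to the right is needed.

```bash
cat >> h.py <<'E'
def ring(c):
    h=cv2.cvtColor(c['img'],cv2.COLOR_BGR2HSV); m=cv2.inRange(h,(100,80,30),(130,255,255)); m[:85]=0; m[200:]=0
    m=cv2.morphologyEx(m,cv2.MORPH_CLOSE,np.ones((5,5)))
    k,_=cv2.findContours(m,cv2.RETR_EXTERNAL,cv2.CHAIN_APPROX_NONE); q=max(k,key=cv2.contourArea); return cv2.fitEllipse(cv2.convexHull(q))
E
python3 - <<'E'
from h import *
c=np.load('w4.npy',allow_pickle=True).item()
e=ring(c); print(e); tz=c['obs']['tool_pos'][2]
hub=onplane(c,(323.6,128),tz+.0265); pin=onplane(c,(334,123.2),.11); print(hub,onplane(c,e[0],tz+.0265),pin,'hub-tcp',hub-c['obs']['tool_pos'])
p=c['obs']['tool_pos'].copy(); d=pin-hub; print('move world',d[:2]); plan(p+[d[0],d[1],0],-89)
t=np.load('top0.npy',allow_pickle=True).item(); print(onplane(t,(304.8,203.2),.105))
E
```

```text
((323.0577087402344, 126.97816467285156), (64.1352767944336, 66.03279876708984), 178.0475311279297)
[0.58922385 0.03632793 0.15473437] [0.5895924  0.03654157 0.15473437] [0.58758533 0.03112485 0.11      ] hub-tcp [0.06544041 0.00273639 0.0265    ]
move world [-0.00163852 -0.00520308]
t 11.82 pos [0.5239 0.0336 0.1284] rot [ 1.7903e+02  7.0000e-02 -8.8240e+01] F [-0.2  0.5 -2.4] w 0.0155
[[0.5, 0.2, 0.0]] [0.8]
[0.58919222 0.02951346 0.105     ]
```

Call:
arm_command:
  translation:
    - [0.4, 0.15, 0.8]
    - [0, 0, 0.4]
    - [0, 0, 0]
    - [0, 0, 0]
  twist: [1.5, 0, 0, 0]

```text
time_s: 12.32
tool_pos: [0.5229, 0.0292, 0.1167]
tool_rot: [179.1, 0.1, -89.8]
force: [0.4, 0.5, -2.3]
grip_width: 0.0155
```

```bash
python3 - <<'E'
from h import *
c=grab('wrist');np.save('w5.npy',c,allow_pickle=True)
x=c['img'][90:170,280:370]; cv2.imwrite('pics/w5.png',cv2.resize(x,None,fx=5,fy=5,interpolation=cv2.INTER_CUBIC))
o=c['obs'];print(o['tool_pos'],o['tool_rot'],o['force']); e=ring(c); print(e,onplane(c,e[0],o['tool_pos'][2]+.0265),proj(c,(.5876,.0311,.11)))
E
```

```text
[0.52291935 0.02919693 0.11673688] [ 1.79144980e+02  7.12214519e-02 -8.98488347e+01] [ 0.43529203  0.50215185 -2.34218803]
((323.0546569824219, 126.96820831298828), (64.19051361083984, 65.88726043701172), 175.7750244140625) [0.58868563 0.03028151 0.14323688] [321.41283274 122.98715666]
```

View pics/w5.png

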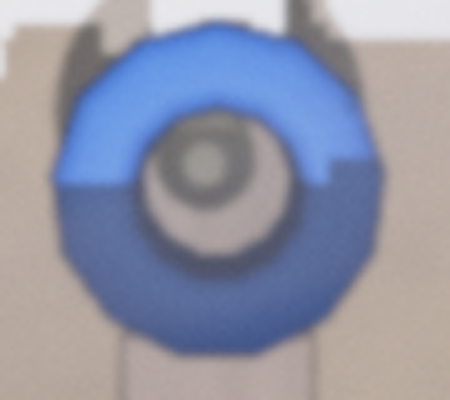

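Call:
arm_command:
  translation:
    - [-0.1, 0.1, 0.6]
    - [0, 0, 0.5]
    - [0, 0, 0]
    - [0, 0, 0]
  twist: [0, 0, 0, 0]

```text
time_s: 12.88
tool_pos: [0.5216, 0.0306, 0.1049]
tool_rot: [179.1, 0.1, -89.8]
force: [-0.1, -0.5, -0.6]
grip_width: 0.0156
```

```bash
cat > chk.py <<'E'
from h import *
import sys
n=sys.argv[1]; c=grab('wrist'); o=c['obs']
x=c['img'][90:170,280:370]; cv2.imwrite(f'pics/{n}.png',cv2.resize(x,None,fx=5,fy=5,interpolation=cv2.INTER_CUBIC))
e=ring(c); tz=o['tool_pos'][2]; hub=onplane(c,e[0],tz+.0265)
# pin tip: bright grey spot inside hole, surrounded by dark
g=cv2.GaussianBlur(c['img'],(0,0),1).astype(int)
cx,cy=map(int,e[0]); yy,xx=np.mgrid[:400,:640]; inh=np.hypot(xx-e[0][0],yy-e[0][1]+2)<15
warm=g[...,2]-g[...,0]; val=g.max(2)
m=((warm<12)&inh); mm=cv2.moments(m.astype(np.uint8),True); 
print(o['time_s'],o['tool_pos'],o['tool_rot'],o['force'],'ring',e[0],'hub',hub)
if mm['m00']>0:
    uv=(mm['m10']/mm['m00'],mm['m01']/mm['m00']); print('dark/grey',uv,mm['m00'],'pin@.11',onplane(c,uv,.11))
E
python3 chk.py w6
```

```text
12.875 [0.52156056 0.03055872 0.10485707] [ 1.79129195e+02  7.51332069e-02 -8.98229109e+01] [-0.08711264 -0.52317988 -0.57656663] ring (323.0299072265625, 126.99393463134766) hub [0.58732616 0.03168058 0.13135707]
dark/grey (323.17438271604937, 124.17438271604938) 648.0 pin@.11 [0.58665161 0.03165721 0.11      ]
```

View pics/w6.png

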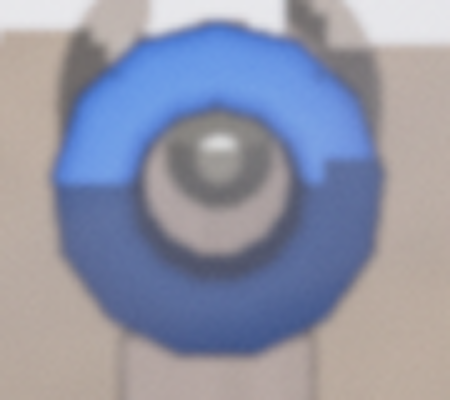

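Laterally the pin is centred in the hole, and along the bar it is within about 0.6 mm. I'll lower further and watch the force.

Call:
arm_command:
  translation:
    - [0, -0.05, 0.3]
    - [0, 0, 0.4]
    - [0, 0, 0.4]
    - [0, 0, 0]
  twist: [0, 0, 0, 0]

```text
time_s: 13.42
tool_pos: [0.5222, 0.0306, 0.0932]
tool_rot: [179.2, 0.1, -89.8]
force: [0.4, -0.1, -1.9]
grip_width: 0.0158
```

```bash
python3 chk.py w7
```

```text
13.425 [0.5221834  0.03055169 0.09324271] [ 1.79163834e+02  7.66268441e-02 -8.98253825e+01] [ 0.41168272 -0.06894933 -1.92715974] ring (323.0220031738281, 126.98538970947266) hub [0.58793277 0.03167292 0.11974271]
dark/grey (323.0810810810811, 124.97866287339971) 703.0 pin@.11 [0.58787408 0.03166814 0.11      ]
```

Call:
arm_command:
  translation:
    - [0, 0, 0.4]
    - [0, 0, 0.4]
    - [0, 0, 0.4]
    - [0, 0, 0.1]
    - [0, 0, 0]
  twist: [0, 0, 0, 0, 0]

```text
time_s: 14.1
tool_pos: [0.5221, 0.0306, 0.08]
tool_rot: [179.2, 0.1, -89.8]
force: [-0.8, -0.4, 0.6]
grip_width: 0.0157
```

```bash
python3 chk.py w8
```

```text
14.1 [0.52205551 0.03064779 0.07999796] [ 1.79164106e+02  9.52138294e-02 -8.98247168e+01] [-0.83737179 -0.37350019  0.58869499] ring (323.1451416015625, 127.3486557006836) hub [0.58767156 0.03171492 0.10649796]
dark/grey (323.1878531073446, 125.42655367231639) 708.0 pin@.11 [0.58866585 0.03169506 0.11      ]
```

Call:
arm_command:
  translation:
    - [0, 0, 0.15]
    - [0, 0, 0.1]
    - [0, 0, 0]
  twist: [0, 0, 0]

```text
time_s: 14.52
tool_pos: [0.5219, 0.0307, 0.0787]
tool_rot: [179.2, 0.1, -89.8]
force: [-1.9, 0.0, 2.4]
grip_width: 0.0157
```

Call:
arm_command:
  translation:
    - [0, 0, 0]
    - [0, 0, 0]
    - [0, 0, 0]
  twist: [0, 0, 0]
  grip: 45

```text
time_s: 14.9
tool_pos: [0.5226, 0.0307, 0.0784]
tool_rot: [179.2, 0.1, -89.8]
force: [-0.3, -1.4, 0.1]
grip_width: 0.0362
```

```bash
python3 chk.py w9
```

```text
14.9 [0.52263367 0.03072885 0.07839941] [ 1.79244615e+02  1.25757569e-01 -8.98234562e+01] [-0.3484606  -1.40455146  0.08977703] ring (323.0059509277344, 129.8411865234375) hub [0.58728709 0.031833   0.10489941]
dark/grey (323.02127659574467, 127.79432624113475) 705.0 pin@.11 [0.58848831 0.0318158  0.11      ]
```

Call:
arm_command:
  translation:
    - [0, 0, -2]
    - [0, 0, -4]
    - [0, 0, -5]
    - [0, 0, -3]
    - [0, 0, 0]
    - [0, 0, 0]
  twist: [0, 0, 0, 0, 0, 0]

```text
time_s: 15.7
tool_pos: [0.5236, 0.0303, 0.2203]
tool_rot: [179.1, 0.1, -89.8]
force: [-1.0, 0.0, -0.7]
grip_width: 0.0395
```

```bash
python3 - <<'E'
from h import *
c=grab('wrist');np.save('w10.npy',c,allow_pickle=True); s=grab('scene')
z=cv2.resize(s['img'][165:255,265:409],(640,400),interpolation=cv2.INTER_CUBIC)
cv2.imwrite('pics/w10.png',cv2.resize(np.hstack([c['img'],z]),(800,250),interpolation=cv2.INTER_AREA))
h=cv2.cvtColor(c['img'],cv2.COLOR_BGR2HSV)
for nm,lo,hi in(('blue',(100,80,30),(130,255,255)),('red',(0,120,60),(9,255,255)),('yel',(20,90,60),(36,255,255))):
    m=cv2.inRange(h,lo,hi); k,_=cv2.findContours(m,cv2.RETR_EXTERNAL,cv2.CHAIN_APPROX_NONE)
    for q in k:
        if cv2.contourArea(q)>50: (u,r)=cv2.minEnclosingCircle(q); print(nm,u,r,cv2.minAreaRect(q),onplane(c,u,.105))
plan((.645,-.036,.23),0)
E
```

```text
blue (322.4740295410156, 112.87662506103516) 15.786200523376465 ((322.5000305175781, 112.99998474121094), (30.405588150024414, 30.405588150024414), 45.0) [0.58738278 0.03208442 0.105     ]
blue (323.0, 80.5) 8.20071029663086 ((322.5, 80.5), (15.0, 15.0), 90.0) [0.61062522 0.0317364  0.105     ]
red (392.0, 20.0) 65.12306213378906 ((391.9705505371094, 26.0336971282959), (130.0133056640625, 37.134178161621094), 0.5562521815299988) [ 0.65115949 -0.01685448  0.105     ]
yel (323.0, 265.20001220703125) 15.698500633239746 ((322.5, 266.0), (24.0, 27.0), 90.0) [0.45976499 0.03140811 0.105     ]
t 15.8 pos [0.5235 0.0302 0.22  ] rot [ 1.7904e+02  5.0000e-02 -8.9840e+01] F [ 0.  -0.2 -0.4] w 0.039
[[0.7, -1.2, -0.1], [0.8, -1.1, -0.1], [1.0, -0.9, -0.1], [1.1, -0.8, -0.1], [1.3, -0.6, -0.1], [1.3, -0.4, -0.1], [1.4, -0.2, -0.1], [1.4, 0.0, -0.1], [1.4, 0.3, -0.1], [1.3, 0.5, -0.1]] [-9.0, -9.0, -9.0, -9.0, -9.0, -9.0, -9.0, -9.0, -9.0, -9.0]
```

View pics/w10.png

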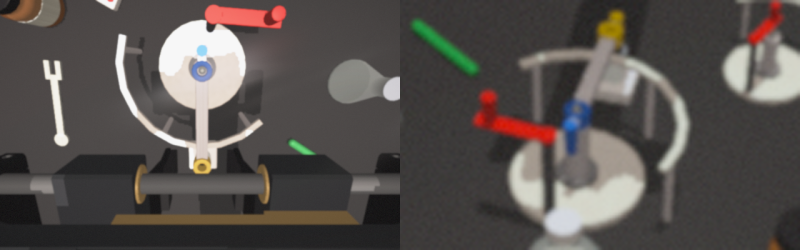

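The arm is on the pin with the yellow end over the vial. The latch knob sits at about (448,21) in the wrist image. Next I'll straddle it and close.

```bash
python3 - <<'E'
from h import *
c=np.load('w10.npy',allow_pickle=True).item()
h=cv2.cvtColor(c['img'],cv2.COLOR_BGR2HSV); m=cv2.inRange(h,(0,120,60),(9,255,255)); r=np.argwhere(m[:, 425:470]); print(r.min(0)+[0,425],r.max(0)+[0,425])
k=onplane(c,(447,20),.152); p=onplane(c,(339,24),.122); print(k,p,np.degrees(np.arctan2(k[1]-.0195,k[0]-.647))%360)
E
```

```text
[  8 425] [ 45 457]
[ 0.64274431 -0.04086709  0.152     ] [0.64562407 0.02115405 0.122     ] 265.9674957287222
```

Call:
arm_command:
  translation:
    - [0.7, -1.2, 0]
    - [0.8, -1.1, 0]
    - [1.0, -0.9, 0]
    - [1.1, -0.8, 0]
    - [1.3, -0.6, 0]
    - [1.3, -0.4, 0]
    - [1.4, -0.2, 0]
    - [1.4, 0, 0]
    - [1.4, 0.3, 0]
    - [1.3, 0.5, 0]
  twist: [-9, -9, -9, -9, -9, -9, -9, -9, -9, -9]

```text
time_s: 17.05
tool_pos: [0.6428, -0.0339, 0.1998]
tool_rot: [-180.0, 2.5, 3.2]
force: [-0.7, -0.6, 0.4]
grip_width: 0.039
```

Call:
arm_command:
  translation:
    - [0, 0, 0]
    - [0, 0, 0]
  twist: [0, 0]

```text
time_s: 17.3
tool_pos: [0.6416, -0.0344, 0.1968]
tool_rot: [180.0, 2.8, 2.9]
force: [0.3, 0.2, -0.1]
grip_width: 0.039
```

```bash
python3 - <<'E'
from h import *
plan((.645,-.036,.22),0)
E
```

```text
t 17.3 pos [ 0.6416 -0.0344  0.1968] rot [179.99   2.75   2.94] F [ 0.3  0.2 -0.1] w 0.039
[[0.3, 0.2, -2.3]] [2.9]
```

Call:
arm_command:
  translation:
    - [0.1, 0.3, 2]
    - [0, 0, 2.5]
    - [0, 0, 1.5]
    - [0, 0, 0]
  twist: [3, 0, 0, 0]

```text
time_s: 17.8
tool_pos: [0.6381, -0.0357, 0.1351]
tool_rot: [179.9, 2.8, -0.5]
force: [0.2, 0.8, 0.8]
grip_width: 0.0393
```

```bash
python3 - <<'E'
from h import *
plan((.643,-.039,.134),0)
for d in(240,210,190,172): plan(*latch(d,z=.134))
E
```

```text
t 17.8 pos [ 0.6381 -0.0357  0.1351] rot [179.88   2.8   -0.45] F [0.2 0.8 0.8] w 0.0393
[[0.5, 0.3, 0.1]] [-0.5]
t 17.8 pos [ 0.6381 -0.0357  0.1351] rot [179.88   2.8   -0.45] F [0.2 0.8 0.8] w 0.0393
[[-0.5, -0.1, 0.0], [-0.5, -0.0, 0.0], [-0.5, 0.1, 0.0], [-0.5, 0.1, 0.0]] [7.4, 7.4, 7.4, 7.4]
t 17.8 pos [ 0.6381 -0.0357  0.1351] rot [179.88   2.8   -0.45] F [0.2 0.8 0.8] w 0.0393
[[-0.6, -0.4, 0.0], [-0.7, -0.3, 0.0], [-0.7, -0.2, 0.0], [-0.7, -0.1, 0.0], [-0.7, 0.1, 0.0], [-0.7, 0.2, 0.0], [-0.7, 0.3, 0.0]] [8.5, 8.5, 8.5, 8.5, 8.5, 8.5, 8.5]
t 17.8 pos [ 0.6381 -0.0357  0.1351] rot [179.88   2.8   -0.45] F [0.2 0.8 0.8] w 0.0393
[[-0.6, -0.5, 0.0], [-0.6, -0.4, 0.0], [-0.7, -0.3, 0.0], [-0.7, -0.2, 0.0], [-0.7, -0.1, 0.0], [-0.7, 0.0, 0.0], [-0.7, 0.2, 0.0], [-0.7, 0.3, 0.0], [-0.7, 0.4, 0.0]] [8.8, 8.8, 8.8, 8.8, 8.8, 8.8, 8.8, 8.8, 8.8]
t 17.8 pos [ 0.6381 -0.0357  0.1351] rot [179.88   2.8   -0.45] F [0.2 0.8 0.8] w 0.0393
[[-0.5, -0.6, 0.0], [-0.5, -0.5, 0.0], [-0.6, -0.4, 0.0], [-0.7, -0.3, 0.0], [-0.7, -0.2, 0.0], [-0.7, -0.1, 0.0], [-0.7, 0.0, 0.0], [-0.7, 0.1, 0.0], [-0.7, 0.3, 0.0], [-0.6, 0.4, 0.0]] [8.9, 8.9, 8.9, 8.9, 8.9, 8.9, 8.9, 8.9, 8.9, 8.9]
[[-0.6, 0.5, 0.0]] [8.9]
```

Call:
arm_command:
  translation:
    - [-0.6, 0, 0]
    - [-0.8, 0, 0]
    - [-0.8, -0.05, 0]
    - [-0.8, -0.05, 0]
    - [-0.8, -0.05, 0]
    - [-0.8, -0.05, 0]
    - [0, 0, 0]
  twist: [8.5, 8.5, 8.5, 8.5, 8.5, 8.5, 0]
  grip: 28

```text
time_s: 18.68
tool_pos: [0.6024, -0.016, 0.1446]
tool_rot: [178.4, 1.1, -53.3]
force: [-0.4, 0.1, 0.6]
grip_width: 0.0242
```

```bash
python3 - <<'E'
from h import *
for d in(190,172,165): plan(*latch(d,z=.134))
E
```

```text
t 18.68 pos [ 0.6024 -0.016   0.1446] rot [178.37   1.11 -53.25] F [-0.4  0.1  0.6] w 0.0242
[[-1.0, -0.1, 0.4], [-1.0, 0.0, 0.4], [-0.9, 0.2, 0.4]] [8.9, 8.9, 8.9]
t 18.68 pos [ 0.6024 -0.016   0.1446] rot [178.37   1.11 -53.25] F [-0.4  0.1  0.6] w 0.0242
[[-0.9, -0.3, 0.2], [-0.9, -0.1, 0.2], [-0.9, -0.0, 0.2], [-0.9, 0.1, 0.2], [-0.9, 0.3, 0.2]] [8.9, 8.9, 8.9, 8.9, 8.9]
t 18.68 pos [ 0.6024 -0.016   0.1446] rot [178.37   1.11 -53.25] F [-0.4  0.1  0.6] w 0.0242
[[-0.8, -0.3, 0.2], [-0.9, -0.2, 0.2], [-0.9, -0.1, 0.2], [-0.9, 0.1, 0.2], [-0.9, 0.2, 0.2], [-0.8, 0.3, 0.2]] [8.6, 8.6, 8.6, 8.6, 8.6, 8.6]
```

Call:
arm_command:
  translation:
    - [0, 0, 0.9]
    - [-0.9, -0.1, 0.1]
    - [-0.9, 0, 0.1]
    - [-0.9, 0, 0.1]
    - [0, 0, 0]
  twist: [0, 8.9, 8.9, 8.9, 0]

```text
time_s: 19.3
tool_pos: [0.5917, 0.0058, 0.1324]
tool_rot: [178.2, 0.1, -80.3]
force: [-0.4, -0.3, 0.2]
grip_width: 0.0244
```

```bash
python3 - <<'E'
from h import *
for d in(172,165): plan(*latch(d,z=.134))
E
```

```text
t 19.3 pos [0.5917 0.0058 0.1324] rot [ 1.7819e+02  9.0000e-02 -8.0280e+01] F [-0.4 -0.3  0.2] w 0.0244
[[-1.1, 0.0, -0.1], [-1.1, 0.2, -0.1]] [8.9, 8.9]
t 19.3 pos [0.5917 0.0058 0.1324] rot [ 1.7819e+02  9.0000e-02 -8.0280e+01] F [-0.4 -0.3  0.2] w 0.0244
[[-1.0, -0.1, -0.1], [-1.0, 0.1, -0.1], [-1.0, 0.2, -0.1]] [8.2, 8.2, 8.2]
```

Call:
arm_command:
  translation:
    - [-0.9, 0, 0]
    - [-0.9, 0, 0]
    - [-0.6, 0.1, 0]
    - [0, 0, 0]
  twist: [8, 8, 3, 0]

```text
time_s: 19.8
tool_pos: [0.5901, 0.0263, 0.1318]
tool_rot: [178.3, -0.7, -99.1]
force: [0.9, -0.7, 0.2]
grip_width: 0.0243
```

Call:
arm_command:
  translation:
    - [-0.3, 0, 0]
    - [-0.2, 0, 0]
    - [0, 0, 0]
  twist: [0, 0, 0]

```text
time_s: 20.18
tool_pos: [0.5907, 0.03, 0.1314]
tool_rot: [178.2, -0.7, -98.9]
force: [0.8, -0.3, -0.4]
grip_width: 0.0242
```

Call:
arm_command:
  translation:
    - [-0.3, 0, 0]
    - [-0.3, 0, 0]
    - [0, 0, 0]
  twist: [0, 0, 0]

```text
time_s: 20.55
tool_pos: [0.5914, 0.0353, 0.1313]
tool_rot: [178.2, -0.8, -98.9]
force: [-0.3, -1.3, 0.4]
grip_width: 0.0243
```

Call:
arm_command:
  translation:
    - [-0.3, 0, 0]
    - [-0.2, 0, 0]
    - [0, 0, 0]
  twist: [0, 0, 0]

```text
time_s: 20.92
tool_pos: [0.5914, 0.0351, 0.1312]
tool_rot: [178.1, -1.1, -99.1]
force: [-1.1, -1.8, 1.0]
grip_width: 0.0245
```

Call:
arm_command:
  translation:
    - [-0.5, 0, 0]
    - [-0.5, 0, 0]
    - [0, 0, 0]
  twist: [0, 0, 0]

```text
time_s: 21.3
tool_pos: [0.5914, 0.0347, 0.131]
tool_rot: [178.0, -1.9, -99.4]
force: [-1.1, -0.2, -0.6]
grip_width: 0.0245
```

Call:
arm_command:
  translation:
    - [0.3, 0, 0]
    - [0.1, 0, 0]
    - [0, 0, -1.5]
    - [0, 0, -4]
    - [0, 0, -5]
    - [0, 0, -4]
    - [0, 4, 0]
    - [0, 4, 0]
    - [0, 0, 0]
    - [0, 0, 0]
  twist: [0, 0, 0, 0, 0, 0, -5, -4, 0, 0]

```text
time_s: 22.55
tool_pos: [0.5187, 0.0512, 0.2917]
tool_rot: [178.5, -1.0, -89.8]
force: [-0.2, -0.5, -0.2]
grip_width: 0.0246
```

```bash
python3 - <<'E'
from h import *
c=grab('wrist');np.save('w11.npy',c,allow_pickle=True); s=grab('scene'); o=c['obs'];print(o['time_s'],o['tool_pos'],o['tool_rot'],o['force'])
z=cv2.resize(s['img'][165:255,265:409],(640,400),interpolation=cv2.INTER_CUBIC)
cv2.imwrite('pics/w11.png',cv2.resize(np.hstack([c['img'][:,120:520],z]),(800,307),interpolation=cv2.INTER_AREA))
h=cv2.cvtColor(c['img'],cv2.COLOR_BGR2HSV)
for nm,lo,hi in(('blue',(100,80,30),(130,255,255)),('red',(0,120,60),(9,255,255)),('yel',(20,90,60),(36,255,255))):
    m=cv2.inRange(h,lo,hi); k,_=cv2.findContours(m,cv2.RETR_EXTERNAL,cv2.CHAIN_APPROX_NONE)
    for q in k:
        if cv2.contourArea(q)>30: (u,r)=cv2.minEnclosingCircle(q); print(nm,u,r,cv2.boundingRect(q),onplane(c,u,.105))
E
```

```text
22.55 [0.51868674 0.05119778 0.29166427] [178.47730712  -1.01207681 -89.82463708] [-0.2204768  -0.46684684 -0.20125695]
blue (332.0, 100.0) 8.24631118774414 (328, 92, 7, 17) [0.58873414 0.04073532 0.105     ]
red (348.5, 65.0) 48.900508880615234 (334, 18, 36, 95) [0.61963003 0.02590798 0.105     ]
red (214.0, 4.0) 5.000100135803223 (211, 0, 8, 9) [0.66883235 0.14418741 0.105     ]
yel (338.5, 249.39999389648438) 7.849300384521484 (332, 245, 15, 13) [0.43450492 0.03221765 0.105     ]
yel (338.1104736328125, 228.406982421875) 12.420672416687012 (328, 219, 23, 22) [0.458714   0.03300287 0.105     ]
```

View pics/w11.png

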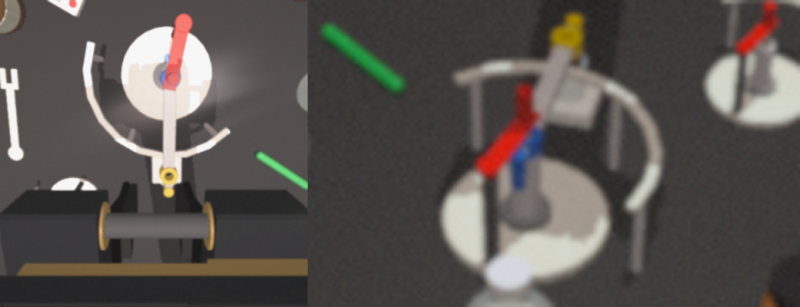

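```bash
python3 - <<'E'
from h import *
c=np.load('w11.npy',allow_pickle=True).item()
k=onplane(c,(344,104),.152); p=onplane(c,(358.5,28.7),.122); print(k,p,np.hypot(*(k-p)[:2]))
for n,P in(('w0',(.589,.031)),): 
  a=np.degrees(np.arctan2(*(k-p)[1::-1])); b=np.degrees(np.arctan2(P[1]-p[1],P[0]-p[0])); print(a,b,'open deg',a-b)
t=grab('top'); h=cv2.cvtColor(t['img'],cv2.COLOR_BGR2HSV); m=cv2.inRange(h,(0,130,80),(9,255,255)); m[:165]=0;m[220:]=0;m[:,:290]=0;m[:,330:]=0
print(cv2.minAreaRect(cv2.findNonZero(m)), cv2.boundingRect(m))
E
```

```text
[0.58687035 0.03283713 0.152     ] [0.64738561 0.019541   0.122     ] 0.0619587267843659
167.60814198787813 168.89603653899613 open deg -1.2878945511180007Traceback (most recent call last):
  File "<stdin>", line 7, in <module>
cv2.error: OpenCV(4.12.0) /io/opencv/modules/imgproc/src/convhull.cpp:143: error: (-215:Assertion failed) total >= 0 && (depth == CV_32F || depth == CV_32S) in function 'convexHull'
```

The latch measures closed (about −1° from the pin line, within error) and the nozzle is about 3 mm from the mouth centre. The gripper is clear, so I'm handing in.

```bash
python3 -c "
from h import *
o=telemetry.get_obs();print(o['time_s'],o['force'],o['joint_velocities'].round(2));print(env.sign_off())"
```

```text
22.7 [-0.12056415 -0.02876218 -0.59518157] [ 0.07  0.47  0.03  0.35 -0.02  0.05  0.01]
the job is handed in; nothing more can be done
None
```

The arm is refitted end for end and the job is handed in at 22.7 s. The sign-off gives no verdict, so the result rests on the checks below.

I swung the latch to about 95°, gripped the bar at its middle and lifted the arm off. I then turned it so the yellow end points at the vial, lowered the blue hub onto the pin while watching it through the hole, and pushed the latch back to its stop.

- **Latch:** it measures about −1° from the line to the pin, so it is at its stop within measuring error.
- **Yellow nozzle:** it is about 3 mm from the centre of the vial's mouth, against a limit of 12 mm.
- **Blue hub:** it sits about 1 mm from the pin's axis. I judged it fully down from the tool height when I let go (78.4 mm, against 78.5 mm at the first grasp) and from the light contact force. I did not measure the hub's height directly.
- **Robot and bystanders:** the gripper ended well clear of everything. I did not measure the bystanders' positions again; I saw no contact with any of them in the views or forces.
- **Failed check:** the last check of the latch from the top camera found no red there, probably because the robot arm blocked the view. The closed angle therefore comes from the wrist camera alone.

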